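# Knock a stuck bush out of its carrier

## Robot

A 7-joint arm with a two-finger parallel gripper is mounted at the origin on a cart in front of the work surface, level with it; the furniture and walls round the work are solid. World frame = base frame: x ahead of the robot, y to its left, z up, the work surface at z = 0. Lengths are in m, angles in rad, forces in N, time in s.
With the tool pointing down it reaches from about 0.35 to 0.9 m from the base axis. Payload 7.2 kg.
Tool frame: the origin (TCP) lies at the very end of the fingers, on their centre line; the grasp point (between the pads) lies 19 mm behind it (grip_depth is the distance from the TCP to the grasp point, in m); z points along the fingers, y is the line along which they close (so a half turn about z gives the same grasp; the last joint's range is limited). The gripper opens to 88 mm and grips with 3 to 60 N. Pads are 20 mm wide; open, the fingers measure 115 mm over their backs; the gripper's body (75 mm by 178 mm) begins 61 mm behind the grasp point.
Start: joints at [1.091, 0.411, -0.013, 1.596, 0.006, 1.134, -0.082], TCP at [0.25, -0.573, 0.223] pointing down, gripper open.
Joint ranges: [-2.95, 2.95], [-0.29, 1.99], [-1.47, 1.44], [0.14, 2.54], [-1.03, 4.17], [0.13, 1.85], [-2.86, 2.86]. Speed limits (rad/s): [2.39, 2.39, 3.01, 3.01, 3.14, 3.14, 3.14].

## Interface

Orientations are given as a unit quaternion [w, x, y, z].
In Python, from workcell import get_obs, grab_frame, finish_job, grip_depth gives the robot as it stands.
- The arm moves only by the shell command python3 -m creep 'ROWS' [FORCE]. ROWS is JSON, a list that holds one entry, the list of rows, each a list of 7 numbers: the turn, a rotation vector about the tool's x, y, z in degrees, then the shift along the tool's x, y, z in cm, then the finger opening in cm, from 0 to 8.78. A call has 1 to 20 rows; each row is the pose to reach, as a shift and turn from the pose commanded when the call began, along the tool's axes at that moment; what a row does not reach only later rows make up. A row lasts 1/10 s, in which the tool goes at most 50 mm and 8.59 degrees, less where a joint would pass 70% of its speed; a pose out of reach is approached as far as the arm can. A call with a gripper value outside its range is refused whole. The fingers move at their own pace and stop on an object; FORCE is the grip in N (left out, the last holds). Time passes only in rows, so rows that repeat a pose let the fingers close. It gives the time, the measured TCP pose, the force, the opening and the grip force at its end, in the units of the state.
- get_obs(): the state, without advancing time (a new reading comes with each control period).
- grab_frame(name): name is "side" or "top"; returns a dict with "img" (400x640x3 uint8, blue, green, red), "range_z" (400x640 float32, m along the optical axis (not along the pixel's ray), 0 where there is no reading), "K" (3x3 intrinsics, pixels), "dist_coeffs" ([k1, k2, p1, p2, k3] as OpenCV has them; the pictures are not rectified), "camera_from_world" (4x4, takes a point from world to camera coordinates). Camera axes: x right, y up, looking along -z (the intrinsics and any distortion apply to the point x, -y, -z); pixel columns grow to the right and rows downward; lengths in m; the calibration is good to about 2 mm. A picture is of the moment at which its call begins.
- finish_job(): hands the job in; it is judged then, once.
The state is a dict: "time": time; "joint_positions": joint angles; "qvel": joint speeds; "tau": joint torques, N m; "ee_pos": TCP position; "orientation": TCP orientation; "wrist_force": force on the tool from outside, world axes, zero at the start; "moment": the same for the moment, N m; "gripper_width": opening from 0.0 (shut) to 1.0 (fully open); "grip_force": force on a finger pad.
Only numpy, scipy, OpenCV 4.12 (cv2) and the standard library are available. Lean on these libraries where they do the work, as an engineer would, in place of code of your own. Each camera call takes 0.05 s, during which the arm holds its last target. There are 200 camera calls.

## Task

The bronze bush is stuck deep in the recess of its aluminium carrier. Lower the carrier, recess up, over the pin of the knock-out stand, feel for the access hole in its underside and press it gently, without ever forcing it, fully down on the stand's collar so that the pin pokes the bush up. Leave the carrier seated there, then take out the bush and stand it upright on top of the steel block with holes, leaving the other things alone.

Things in the scene. Friction and masses are not known exactly. Their poses are not given: they have to be found in the camera images.
- carrier: Loose aluminium block, 64 (x) x 50 (y) x 38 (z) mm, about 0.35 kg, standing recess up; origin at the centre of its underside, z up. Grasp it across the 50 mm. On its vertical centre line: a round access hole 22 mm wide through the 8 mm thick floor, and above it a round recess 29 mm wide and 30 mm deep, open at the top.
- balls (a point): Point on the carrier's centre line, 20 mm above its underside. At this height four spring balls in the recess wall grip the bush by friction: pushing it up takes about 6 to 14 N, until after 12 mm of travel its lower end has passed the balls and it is loose.
- bush: Loose bronze bush, 28 mm across, 27 mm high, with a bore of about 16 mm; origin at the centre of its lower end, z along its axis. It starts on the floor of the carrier's recess, 8 mm above the carrier's underside, its top 3 mm below the carrier's top face.
- stand: Fixed round knock-out stand, upright, origin at the centre of its underside: dark foot 92 mm wide and 12 mm high, steel collar 44 mm outside, 30 mm inside, with a brass pin 19 mm thick in it. The pin is on a locked eccentric: it is upright, its axis 5 mm off the stand's centre, in a direction that differs each time and is not measured.
- collar (a point): Centre of the collar's flat top, 40 mm above the stand's underside. The pin's slightly bevelled tip (1 mm) stands 24 mm above this. With the carrier down on the collar the pin holds the bush's lower end 24 mm above the carrier's underside: it stands 13 mm proud of the carrier's top and is loose. Nothing clamps the carrier. Above 60 N the carrier or bush counts as forced.
- block_123: Loose steel block with holes, 50 x 50 mm and 25 mm high, 0.45 kg, standing on the surface plate; origin at the centre of its underside.
- oil_bottle: Bystander: small amber bottle with a red spout, 37 mm wide, 120 mm high; origin under its centre.
- v_block_2: Bystander: steel V-block, 42 x 50 mm, 40 mm high; origin under its centre.
- plug_gauge: Bystander: plug gauge lying on the plate, 16 x 112 mm (long in its y); origin under its centre.
- indenter_case: Bystander: small blue case, 37 x 56 x 23 mm; origin under its centre.
- cylinder_square: Bystander: steel cylinder square with a black upper part, 38 mm wide, 80 mm high; origin under its centre.
- white_jar: Bystander: white jar, 48 mm wide, 62 mm high; origin under its centre.
There are look-alikes about, which are no part of the job. Leave any blue look-alike of the carrier alone.

How it is judged:
By the outcome, as a careful person would: the job done as asked, in the order asked, and still so for the second after the job is handed in, with the robot touching nothing.
It also fails if it takes over 72 s, if anything falls off the work surface, if the arm or the gripper's body presses on something with over 40 N, if the wrist force passes 120 N, or if a joint passes its speed limit or range.

## Working session

There is one attempt and no reset: what is moved stays moved. The work goes in short steps, Python scripts to look and compute and a shell command to move; the robot and the scene stay as the last step left them, time stands still between calls to the robot, and variables do not carry over. Pictures are saved under pics/ and viewed, at most 10 in all, crops included, and the job is handed in when it is done.

```bash
mkdir -p pics; ls
python3 - <<'E'
from workcell import *
import cv2
o=get_obs();print({k:o[k] for k in o}, grip_depth)
for n in("top","side"):
    f=grab_frame(n);cv2.imwrite(f"pics/{n}0.png",f["img"]);print(f["K"],f["dist_coeffs"],f["camera_from_world"])
E
```

```text
pics
{'time': 0.0, 'joint_positions': array([ 1.09072386,  0.4119274 , -0.01271419,  1.59700784,  0.00556346,
        1.13430772, -0.08220055]), 'qvel': array([ 0.00042689,  0.00055229, -0.00021008, -0.00018692,  0.00162409,
       -0.00135178, -0.00132755]), 'tau': array([-1.16951069e-03, -5.87951732e+01,  6.41735550e-01, -2.91087377e+01,
       -5.38005971e-02,  1.82121957e-02,  1.12443088e-04]), 'ee_pos': array([ 0.24997927, -0.57229026,  0.22180675]), 'orientation': array([-7.81443444e-04,  9.78868585e-01,  2.04488729e-01, -2.04329977e-04]), 'wrist_force': array([0.19576888, 0.84431969, 0.2341077 ]), 'moment': array([0.01056646, 0.01263833, 0.02886895]), 'grip_force': 0.0, 'gripper_width': 1.0029035106046753} 0.0187
[[443.27406673   0.         319.77275888]
 [  0.         443.27406673 203.40101861]
 [  0.           0.           1.        ]] [-0.02360003  0.          0.          0.          0.        ] [[-0.01183976 -0.99992828  0.00180342  0.07155028]
 [ 0.99332934 -0.0115547   0.11473146 -0.52169546]
 [-0.11470239  0.00314979  0.99339491 -1.24430298]
 [ 0.          0.          0.          1.        ]]
[[468.7101783    0.         322.97931683]
 [  0.         468.7101783  203.47184004]
 [  0.           0.           1.        ]] [0.00954035 0.         0.         0.         0.        ] [[-0.2893855  -0.95703689 -0.0183418   0.2069074 ]
 [ 0.5737112  -0.1887517   0.79701208 -0.34491971]
 [-0.76623201  0.22012085  0.60368479 -0.94763767]
 [ 0.          0.          0.          1.        ]]
```

View pics/top0.png

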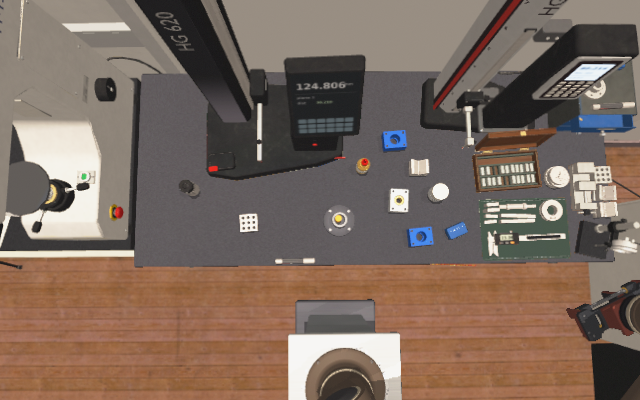

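View pics/side0.png

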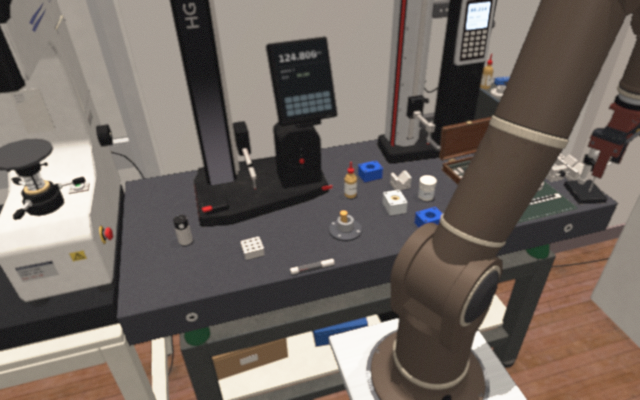

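The top view shows the carrier at (399,201) with the bronze bush in it, the stand at (340,220), the holed block at (248,222), the bottle at (362,166), the V-block at (419,168), the jar at (438,192), and blue look-alikes at (394,140) and (420,237). The side view agrees: carrier (395,202), stand (345,228), block (252,247).

```bash
cat > h.py <<'E'
from workcell import *
import cv2, numpy as np
def ray(f,uv):
    p=cv2.undistortPoints(np.array(uv,float).reshape(-1,1,2),f["K"],f["dist_coeffs"])[:,0]
    T=f["camera_from_world"];R=T[:3,:3]
    d=np.c_[p[:,0],-p[:,1],-np.ones(len(p))]@R
    return -R.T@T[:3,3],d
def plane(f,uv,z):
    c,d=ray(f,uv);return c+d*((z-c[2])/d[:,2])[:,None]
def cloud(f):
    h,w=f["range_z"].shape;v,u=np.mgrid[:h,:w]
    c,d=ray(f,np.c_[u.ravel(),v.ravel()])
    return (c+d*f["range_z"].reshape(-1,1)).reshape(h,w,3)
def project(f,P):
    T=f["camera_from_world"];q=np.atleast_2d(P)@T[:3,:3].T+T[:3,3];q=q*[1,-1,-1]
    return cv2.projectPoints(q,np.zeros(3),np.zeros(3),f["K"],f["dist_coeffs"])[0][:,0]
E
python3 - <<'E'
from h import *
for n,sp in (("top",dict(carrier=(399,201,20),stand=(340,220,22),block=(248,222,16),bottle=(362,166,14),vb=(419,168,14),jar=(438,192,14))),("side",dict(carrier=(395,202,18),stand=(345,228,22),block=(252,247,18)))):
    f=grab_frame(n);W=cloud(f);hsv=cv2.cvtColor(f["img"],cv2.COLOR_BGR2HSV)
    print(n)
    for k,(u,v,r) in sp.items():
        P=W[v-r:v+r,u-r:u+r];I=hsv[v-r:v+r,u-r:u+r]
        z=P[...,2]; zt={'carrier':.038,'block':.025,'stand':.012,'bottle':.1,'vb':.04,'jar':.062}[k]
        m=np.uint8((I[...,2]>130)&(I[...,1]<70))*255
        if k=='stand' : m=np.uint8(abs(z-.040)<.01)*255
        if k in('bottle',): m=np.uint8(z>.02)*255
        cs,_=cv2.findContours(m,cv2.RETR_EXTERNAL,cv2.CHAIN_APPROX_NONE);c=max(cs,key=cv2.contourArea)
        q=(c[:,0]+[u-r,v-r]).astype(float)
        zz=.040 if k=='stand' else zt
        w=plane(f,q,zz)
        rc=cv2.minAreaRect((w[:,:2]*1000).astype(np.float32))
        zz=z[m>0]
        print(k,rc,"cloud z pct",np.percentile(zz,[5,50,95]).round(3),"cloud xy mean",P[m>0][:,:2].mean(0).round(4))
    if n=="top":
        P=W[170:232,370:470];
    u,v,_=sp['carrier'];cr=cv2.resize(f["img"][v-35:v+45,u-90:u+50],None,fx=5,fy=5,interpolation=cv2.INTER_CUBIC)
    cv2.imwrite(f"pics/{n}_c.png",cr)
E
```

```text
top
carrier ((530.031494140625, -161.51776123046875), (51.73935317993164, 66.50935363769531), 88.267822265625) cloud z pct [0.002 0.038 0.042] cloud xy mean [ 0.5301 -0.1617]
stand ((474.7264709472656, 11.375224113464355), (39.79772186279297, 42.7320442199707), 89.142822265625) cloud z pct [0.034 0.04  0.044] cloud xy mean [0.4757 0.0116]
block ((471.6974182128906, 272.2890930175781), (51.910099029541016, 51.851112365722656), 0.24139124155044556) cloud z pct [0.    0.024 0.029] cloud xy mean [0.471  0.2702]
bottle ((620.53564453125, -52.92178726196289), (35.7303352355957, 42.06348419189453), 88.76603698730469) cloud z pct [0.034 0.069 0.111] cloud xy mean [ 0.6187 -0.0528]
vb ((623.73095703125, -222.94741821289062), (55.03289794921875, 46.92366027832031), 89.40653991699219) cloud z pct [0.013 0.033 0.043] cloud xy mean [ 0.6253 -0.2222]
jar ((548.6966552734375, -270.5672912597656), (51.68435287475586, 48.36295700073242), 89.33969116210938) cloud z pct [0.034 0.062 0.066] cloud xy mean [ 0.5479 -0.2703]
side
carrier ((525.5275268554688, -161.49513244628906), (71.45169830322266, 149.7940673828125), 63.083740234375) cloud z pct [0.001 0.033 0.039] cloud xy mean [ 0.5288 -0.1675]
stand ((466.9591064453125, 12.74001693725586), (41.19548416137695, 51.65683364868164), 71.80945587158203) cloud z pct [0.032 0.038 0.046] cloud xy mean [0.4681 0.0122]
block ((459.959716796875, 269.6786804199219), (75.05756378173828, 54.847381591796875), 3.1755428314208984) cloud z pct [-0.     0.022  0.026] cloud xy mean [0.4625 0.2704]
```

View pics/top_c.png

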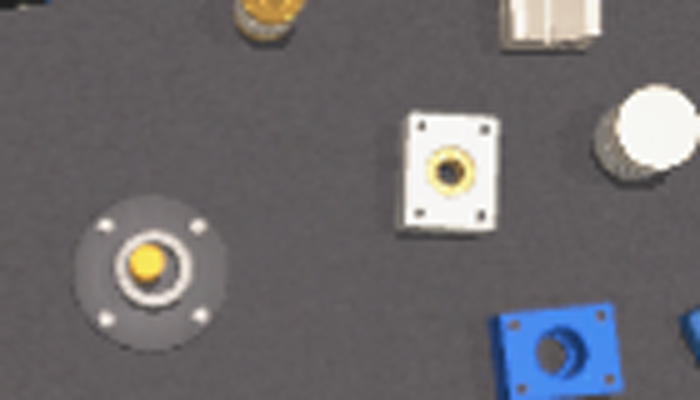

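The crop shows the bush ring centred in the carrier at crop (452,171), the pin tip at (148,262), and the ring of the collar around (153,268). The carrier is turned slightly. Next I refine the carrier, the pin tip and the block.

```bash
cat > m.py <<'E'
from h import *
def yellow(f,u,v,r,z):
    hsv=cv2.cvtColor(f["img"][v-r:v+r,u-r:u+r],cv2.COLOR_BGR2HSV)
    m=((hsv[...,0]>12)&(hsv[...,0]<35)&(hsv[...,1]>90)&(hsv[...,2]>80)).astype(np.uint8)
    c=max(cv2.findContours(m,cv2.RETR_EXTERNAL,cv2.CHAIN_APPROX_NONE)[0],key=cv2.contourArea)[:,0]+[u-r,v-r]
    w=plane(f,c.astype(float),z)[:,:2]*1000
    return cv2.minEnclosingCircle(w.astype(np.float32)),w.mean(0)
def face(f,u,v,r,z,t):
    g=cv2.cvtColor(f["img"][v-r:v+r,u-r:u+r],cv2.COLOR_BGR2GRAY)
    c=max(cv2.findContours(np.uint8(g>t),cv2.RETR_EXTERNAL,cv2.CHAIN_APPROX_NONE)[0],key=cv2.contourArea)[:,0]+[u-r,v-r]
    return cv2.minAreaRect((plane(f,c.astype(float),z)[:,:2]*1000).astype(np.float32))
E
python3 - <<'E'
from m import *
t=grab_frame("top");s=grab_frame("side")
for th in(180,210,230):
    print(th,'car',face(t,399,201,18,.038,th),face(s,395,202,15,.038,th));print('blk',face(t,248,222,16,.025,th),face(s,252,247,18,.025,th))
print('bush',yellow(t,399,201,10,.035),yellow(s,395,202,10,.035))
print('pin',yellow(t,339,219,10,.064),yellow(s,345,218,14,.064))
print(t["img"][190:213:3,399].mean(1), s["img"][190:216:2,395].mean(1))
cv2.imwrite("pics/s1.png",cv2.resize(s["img"][185:265,310:430],None,fx=6,fy=6,interpolation=cv2.INTER_CUBIC))
E
```

```text
180 car ((528.9573364257812, -161.4870147705078), (51.74018859863281, 63.833099365234375), 88.27202606201172) ((527.2614135742188, -162.08702087402344), (53.29290771484375, 68.4952621459961), 86.16544342041016)
blk ((470.47161865234375, 272.2187194824219), (49.16472244262695, 51.780113220214844), 0.5052427649497986) ((467.67022705078125, 269.9074401855469), (51.89786911010742, 50.35007095336914), 3.088395357131958)
210 car ((529.10498046875, -159.99154663085938), (48.733341217041016, 63.79088592529297), 88.02254486083984) ((527.4169921875, -162.47207641601562), (49.735599517822266, 64.06348419189453), 83.79595184326172)
blk ((470.38751220703125, 272.2763671875), (48.93153762817383, 46.08953094482422), 0.25778478384017944) ((468.5221252441406, 270.31256103515625), (48.03251266479492, 48.00851821899414), 3.016306161880493)
230 car ((529.4508056640625, -161.19500732421875), (48.52000427246094, 62.977664947509766), 85.27758026123047) ((527.87158203125, -162.58786010742188), (47.03807067871094, 60.66426086425781), 83.74909973144531)
blk ((470.43841552734375, 272.1979064941406), (48.761234283447266, 46.074859619140625), 0.48347410559654236) ((467.4158630371094, 262.6131896972656), (43.270469665527344, 7.181176662445068), 7.550658226013184)
bush (((530.3255004882812, -163.34701538085938), 10.874707221984863), array([ 530.16093617, -162.52194254])) (((528.9979858398438, -164.02061462402344), 6.526858806610107), array([ 529.00078308, -164.01330972]))
pin (((475.63238525390625, 15.234521865844727), 11.280858039855957), array([475.76782696,  15.23661105])) (((462.190673828125, 17.715051651000977), 24.52126693725586), array([462.21182559,  17.89433329]))
[246.         246.         216.33333333  75.33333333 105.33333333
 229.         245.66666667 205.66666667] [199.66666667 248.66666667 235.66666667 195.33333333 129.33333333
 222.66666667 248.33333333 216.66666667 136.33333333 138.
 137.66666667 139.         111.        ]
```

View pics/s1.png

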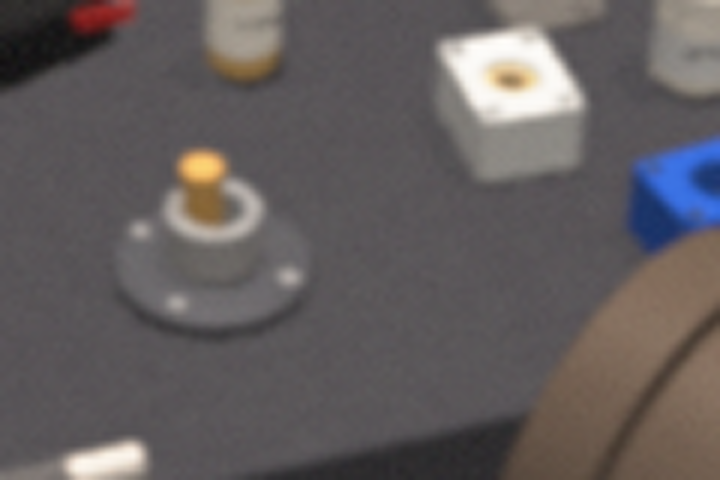

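The side crop shows the pin tip at crop (203,165), which is full-frame (343.8,212.5), and the carrier recess facing up. The top and side views agree to about 2 mm. Now I move over the carrier.

```bash
cat >> h.py <<'E'
from scipy.spatial.transform import Rotation as Ro
def go(target,yaw_deg=None):
    o=get_obs();w,x,y,z=o["orientation"];R=Ro.from_quat([x,y,z,w]).as_matrix()
    d=R.T@(np.array(target)-o["ee_pos"])*100
    tx=np.degrees(np.arctan2(R[1,0],R[0,0]))
    print("t",o["time"],"pos",o["ee_pos"].round(4),"toolx yaw",round(tx,2),"tilt",R[:,2].round(4),"F",o["wrist_force"].round(1),"w",round(o["gripper_width"],3),"g",round(float(o["grip_force"]),1))
    print("shift cm",d.round(2), "turn z", None if yaw_deg is None else round(tx-yaw_deg,2))
E
python3 - <<'E'
from m import *
t=grab_frame("top");s=grab_frame("side")
print(plane(s,[[343.8,212.5]],.064),ray(t,[[1,1]])[0],ray(s,[[1,1]])[0])
go([.529,-.162,.13],-3.5)
E
```

```text
[[0.47388304 0.0127646  0.064     ]] [0.37633802 0.0694364  1.29581008] [-0.46835001  0.34150864  0.85077468]
t 0.4 pos [ 0.2501 -0.5727  0.2225] toolx yaw 23.6 tilt [-1.e-04  2.e-04 -1.e+00] F [-0.   0.3  0.5] w 1.0 g 0.0
shift cm [ 42.   -26.47   9.26] turn z 27.1
```

```bash
python3 -m creep '[[[0,0,2,3,-2,0,8.7],[0,0,5,7,-4.5,0,8.7],[0,0,9,11,-7,0,8.7],[0,0,13,15,-9.5,1,8.7],[0,0,17,19,-12,2,8.7],[0,0,21,23,-14.5,3,8.7],[0,0,24,27,-17,4,8.7],[0,0,27,31,-19.5,5,8.7],[0,0,27,35,-22,6,8.7],[0,0,27,38,-24,7,8.7],[0,0,27,40.5,-25.5,8,8.7],[0,0,27,42,-26.5,9,8.7],[0,0,27,42,-26.5,9,8.7],[0,0,27,42,-26.5,9,8.7],[0,0,27,42,-26.5,9,8.7]]]' 35
python3 - <<'E'
from h import *
go([.529,-.162,.006],-3.5)
E
```

```text
time: 1.9
ee_pos: [0.5285, -0.1634, 0.1332]
orientation: [0.0, 1.0, -0.031, 0.0]
wrist_force: [-0.5, -0.4, 0.9]
gripper_width: 0.993
grip_force: 0.0
t 1.9 pos [ 0.5285 -0.1634  0.1332] toolx yaw -3.51 tilt [ 3.e-04 -9.e-04 -1.e+00] F [-0.5 -0.4  0.9] w 0.993 g 0.0
shift cm [ 0.04 -0.15 12.72] turn z -0.01
```

Now lower, close gently, then lift.

```bash
python3 -m creep '[[[0,0,0,0,-0.1,2,8.7],[0,0,0,0,-0.1,5,8.7],[0,0,0,0,-0.1,8,8.7],[0,0,0,0,-0.1,10,8.7],[0,0,0,0,-0.1,11.5,8.7],[0,0,0,0,-0.1,12.5,8.7],[0,0,0,0,-0.1,12.7,8.7],[0,0,0,0,-0.1,12.7,8.7],[0,0,0,0,-0.1,12.7,7],[0,0,0,0,-0.1,12.7,6],[0,0,0,0,-0.1,12.7,5.4],[0,0,0,0,-0.1,12.7,5.1],[0,0,0,0,-0.1,12.7,4.7],[0,0,0,0,-0.1,12.7,4.3],[0,0,0,0,-0.1,12.7,4.3],[0,0,0,0,-0.1,12.7,4.3],[0,0,0,0,-0.1,12.7,4.3]]]' 35
```

```text
time: 3.6
ee_pos: [0.5292, -0.1609, 0.0058]
orientation: [0.0, 1.0, -0.03, 0.0]
wrist_force: [-0.8, -1.2, 5.0]
gripper_width: 0.563
grip_force: 35.0
```

```bash
python3 -m creep '[[[0,0,0,0,0,-0.5,4.3],[0,0,0,0,0,-1.5,4.3],[0,0,0,0,0,-3,4.3],[0,0,0,0,0,-5,4.3],[0,0,0,0,0,-7.5,4.3],[0,0,0,0,0,-9.5,4.3],[0,0,0,0,0,-10.6,4.3],[0,0,0,0,0,-11,4.3],[0,0,0,0,0,-11,4.3],[0,0,0,0,0,-11,4.3]]]' 35
python3 - <<'E'
from h import *
go([.475,.014,.116],0)
E
```

```text
time: 4.6
ee_pos: [0.5284, -0.1606, 0.1147]
orientation: [-0.0, 1.0, -0.03, -0.001]
wrist_force: [-0.3, -0.8, -3.9]
gripper_width: 0.567
grip_force: 35.0
t 4.6 pos [ 0.5284 -0.1606  0.1147] toolx yaw -3.4 tilt [-1.5e-03  4.0e-04 -1.0e+00] F [-0.3 -0.8 -3.9] w 0.567 g 35.0
shift cm [ -6.36 -17.11  -0.11] turn z -3.4
```

```bash
python3 -m creep '[[[0,0,0,-0.3,-0.8,0,4.3],[0,0,-1,-0.9,-2.4,0,4.3],[0,0,-2,-1.7,-4.6,0,4.3],[0,0,-3,-2.6,-7,0,4.3],[0,0,-3.4,-3.5,-9.5,0,4.3],[0,0,-3.4,-4.4,-12,0,4.3],[0,0,-3.4,-5.2,-14,0,4.3],[0,0,-3.4,-5.8,-15.6,0,4.3],[0,0,-3.4,-6.2,-16.7,0,4.3],[0,0,-3.4,-6.4,-17.1,0,4.3],[0,0,-3.4,-6.4,-17.1,0,4.3],[0,0,-3.4,-6.4,-17.1,0,4.3]]]' 35
python3 - <<'E'
from m import *
go([.475,.014,.106],0)
t=grab_frame("top");s=grab_frame("side")
p=project(s,[[.475,.014,.1]])[0].astype(int);q=project(t,[[.475,.014,.1]])[0].astype(int);print(p,q)
a=s["img"][p[1]-50:p[1]+50,p[0]-50:p[0]+50];b=t["img"][q[1]-50:q[1]+50,q[0]-50:q[0]+50]
cv2.imwrite("pics/h1.png",cv2.resize(np.hstack([a,b]),None,fx=4,fy=4,interpolation=cv2.INTER_CUBIC))
E
```

```text
time: 5.8
ee_pos: [0.4754, 0.0132, 0.1157]
orientation: [0.0, 1.0, -0.0, 0.0]
wrist_force: [0.3, -0.1, -4.3]
gripper_width: 0.568
grip_force: 35.0
t 5.8 pos [0.4754 0.0132 0.1157] toolx yaw -0.02 tilt [ 2.e-04 -4.e-04 -1.e+00] F [ 0.3 -0.1 -4.3] w 0.568 g 35.0
shift cm [-0.04 -0.08  0.97] turn z -0.02
[343 201] [339 217]
```

View pics/h1.png

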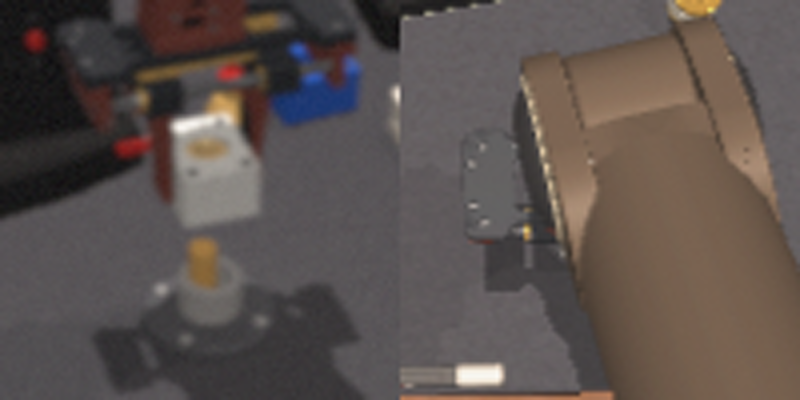

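The side half shows the carrier held level above the pin, with the bush ring at crop (208,147) and the pin tip at (203,243). I'll measure the relative offset in this one view.

Run:
```python
from m import *
s=grab_frame("side");I=s["img"]
hsv=cv2.cvtColor(I,cv2.COLOR_BGR2HSV)
sub=hsv[180:240,325:365]
m=((sub[...,0]>8)&(sub[...,0]<25)&(sub[...,1]>85)).astype(np.uint8)
n,l,st,c=cv2.connectedComponentsWithStats(m)
for i in range(1,n):
    if st[i,4]>8: print(st[i]+[325,180,0,0,0],c[i]+[325,180])
print(m[20:50].astype(int)[:, :32].tolist().__str__().replace(', ','').replace('][','\n'))
hc=.1157-.0058
# predicted positions if bush axis at TCP xy
e=get_obs()["ee_pos"]
th=np.linspace(0,6.28,40)
ring=lambda x,y,z,r:project(s,np.c_[x+r*np.cos(th),y+r*np.sin(th),z+0*th])
R=ring(e[0],e[1],hc+.038,.0145);print('recess rim pred',R.min(0),R.max(0),R.mean(0))
R=ring(.475,.0156,.064,.0095);print('pin tip pred',R.min(0),R.max(0))
R=ring(.475,.0156,.064,.0085);print(R.min(0),R.max(0))
```

```text
[341 186   8   4  26] [344.30769231 187.73076923]
[340 211   7  12  77] [343.15584416 216.32467532]
[[00000000000000000000000000000000
00000000000000000000000000000000
00000000000000000000000000000000
00000000000000000000000000000000
00000000000000000000000000000000
00000000000000000000000000000000
00000000000000000000000000000000
00000000000000000000000000000000
00000000000000000000000000000000
00000000000000000000000000000000
00000000000000000000000000000000
00000000000000001111100000000000
00000000000000011111110000000000
00000000000000011111110000000000
00000000000000011111110000000000
00000000000000011111110000000000
00000000000000011111110000000000
00000000000000011111110000000000
00000000000000011111110000000000
00000000000000011111110000000000
00000000000000001111110000000000
00000000000000001111110000000000
00000000000000000011110000000000
00000000000000000000000000000000
00000000000000000000000000000000
00000000000000000000000000000000
00000000000000000000000000000000
00000000000000000000000000000000
00000000000000000000000000000000
00000000000000000000000000000000]]
recess rim pred [338.26930292 183.65611894] [349.41855582 190.06242024] [343.79803594 186.77445066]
pin tip pred [339.16791014 210.30030313] [346.18487663 214.63841028]
[339.53706326 210.52636389] [345.81523917 214.40780322]
```

```bash
python3 -m creep '[[[0,0,0,0,-0.1,0.5,4.3],[0,0,0,0,-0.2,1.5,4.3],[0,0,0,0,-0.24,2.7,4.3],[0,0,0,0,-0.24,3.7,4.3],[0,0,0,0,-0.24,4.2,4.3],[0,0,0,0,-0.24,4.3,4.3],[0,0,0,0,-0.24,4.3,4.3],[0,0,0,0,-0.24,4.3,4.3]]]' 35; python3 -m creep '[[[0,0,0,0,0,0.1,4.3],[0,0,0,0,0,0.2,4.3],[0,0,0,0,0,0.3,4.3],[0,0,0,0,0,0.35,4.3],[0,0,0,0,0,0.35,4.3]]]'
```

```text
time: 6.75
ee_pos: [0.4756, 0.0161, 0.0729]
orientation: [-0.0, 1.0, -0.0, 0.0]
wrist_force: [-0.2, -0.1, -3.7]
gripper_width: 0.563
grip_force: 35.0
time: 7.25
ee_pos: [0.4754, 0.0161, 0.0692]
orientation: [0.0, 1.0, -0.0, 0.0]
wrist_force: [-0.7, 0.1, -1.7]
gripper_width: 0.565
grip_force: 35.0
```

```bash
python3 -m creep '[[[0,0,0,0,0,0.05,4.3],[0,0,0,0,0,0.1,4.3],[0,0,0,0,0,0.1,4.3]]]'
```

```text
time: 7.55
ee_pos: [0.4756, 0.0159, 0.0682]
orientation: [0.0, 1.0, -0.0, 0.0]
wrist_force: [1.6, -1.4, -2.4]
gripper_width: 0.571
grip_force: 35.0
```

```bash
python3 -m creep '[[[0,0,0,0,0,0.05,4.3],[0,0,0,0,0,0.1,4.3],[0,0,0,0,0,0.1,4.3]]]';  python3 -m creep '[[[0,0,0,0,0,0.05,4.3],[0,0,0,0,0,0.1,4.3],[0,0,0,0,0,0.1,4.3]]]'
```

```text
time: 7.85
ee_pos: [0.4756, 0.0159, 0.0672]
orientation: [0.0, 1.0, -0.0, 0.0]
wrist_force: [2.1, -2.2, -3.1]
gripper_width: 0.569
grip_force: 35.0
time: 8.15
ee_pos: [0.4756, 0.0159, 0.0662]
orientation: [0.0, 1.0, -0.0, 0.0]
wrist_force: [1.3, -3.5, -3.3]
gripper_width: 0.569
grip_force: 35.0
```

The pin is in the hole with a light side contact, so I'll ease the carrier toward the force and continue down.

```bash
python3 -m creep '[[[0,0,0,0.03,0.05,0,4.3],[0,0,0,0.05,0.09,0,4.3],[0,0,0,0.05,0.09,0.1,4.3],[0,0,0,0.05,0.09,0.2,4.3],[0,0,0,0.05,0.09,0.2,4.3]]]';  python3 -m creep '[[[0,0,0,0,0,0.05,4.3],[0,0,0,0,0,0.1,4.3],[0,0,0,0,0,0.15,4.3],[0,0,0,0,0,0.2,4.3],[0,0,0,0,0,0.2,4.3]]]'
```

```text
time: 8.65
ee_pos: [0.4754, 0.0153, 0.0638]
orientation: [-0.0, 1.0, 0.0, -0.0]
wrist_force: [0.3, 0.6, -4.7]
gripper_width: 0.566
grip_force: 35.0
time: 9.15
ee_pos: [0.4757, 0.0152, 0.0621]
orientation: [0.0, 1.0, -0.0, -0.0]
wrist_force: [0.2, -0.1, -3.5]
gripper_width: 0.566
grip_force: 35.0
```

```bash
python3 -m creep '[[[0,0,0,0,0,0.05,4.3],[0,0,0,0,0,0.1,4.3],[0,0,0,0,0,0.15,4.3],[0,0,0,0,0,0.2,4.3],[0,0,0,0,0,0.25,4.3],[0,0,0,0,0,0.3,4.3],[0,0,0,0,0,0.3,4.3]]]' 45;  python3 -m creep '[[[0,0,0,0,0,0.05,4.3],[0,0,0,0,0,0.1,4.3],[0,0,0,0,0,0.15,4.3],[0,0,0,0,0,0.2,4.3],[0,0,0,0,0,0.25,4.3],[0,0,0,0,0,0.3,4.3],[0,0,0,0,0,0.3,4.3]]]'
```

```text
time: 9.85
ee_pos: [0.4762, 0.0153, 0.0592]
orientation: [-0.0, 1.0, -0.0, 0.0]
wrist_force: [1.0, 0.1, 2.4]
gripper_width: 0.565
grip_force: 45.0
time: 10.55
ee_pos: [0.4757, 0.0152, 0.0559]
orientation: [-0.0, 1.0, -0.0, -0.0]
wrist_force: [1.6, -0.3, 0.5]
gripper_width: 0.565
grip_force: 45.0
```

```bash
python3 -m creep '[[[0,0,0,0,0,0.06,4.3],[0,0,0,0,0,0.12,4.3],[0,0,0,0,0,0.18,4.3],[0,0,0,0,0,0.24,4.3],[0,0,0,0,0,0.3,4.3],[0,0,0,0,0,0.36,4.3],[0,0,0,0,0,0.4,4.3],[0,0,0,0,0,0.4,4.3]]]' 45;  python3 -m creep '[[[0,0,0,0,0,0.06,4.3],[0,0,0,0,0,0.12,4.3],[0,0,0,0,0,0.18,4.3],[0,0,0,0,0,0.24,4.3],[0,0,0,0,0,0.3,4.3],[0,0,0,0,0,0.36,4.3],[0,0,0,0,0,0.4,4.3],[0,0,0,0,0,0.4,4.3]]]'
```

```text
time: 11.35
ee_pos: [0.4755, 0.0151, 0.0518]
orientation: [0.0, 1.0, -0.0, -0.0]
wrist_force: [0.2, 0.2, -1.2]
gripper_width: 0.569
grip_force: 45.0
time: 12.15
ee_pos: [0.4755, 0.0152, 0.0479]
orientation: [0.0, 1.0, -0.0, -0.0]
wrist_force: [-0.1, 0.4, -3.9]
gripper_width: 0.566
grip_force: 45.0
```

```bash
python3 -m creep '[[[0,0,0,0,0,0.05,4.3],[0,0,0,0,0,0.1,4.3],[0,0,0,0,0,0.15,4.3],[0,0,0,0,0,0.15,4.3]]]';  python3 -m creep '[[[0,0,0,0,0,0.03,4.3],[0,0,0,0,0,0.06,4.3],[0,0,0,0,0,0.06,4.3]]]';python3 -m creep '[[[0,0,0,0,0,0.03,4.3],[0,0,0,0,0,0.06,4.3],[0,0,0,0,0,0.06,4.3]]]'
```

```text
time: 12.55
ee_pos: [0.4758, 0.0152, 0.0466]
orientation: [0.0, 1.0, -0.0, -0.0]
wrist_force: [-0.5, -0.3, -3.3]
gripper_width: 0.567
grip_force: 45.0
time: 12.85
ee_pos: [0.4758, 0.0152, 0.046]
orientation: [0.0, 1.0, -0.0, -0.0]
wrist_force: [0.6, -0.7, -3.0]
gripper_width: 0.567
grip_force: 45.0
time: 13.15
ee_pos: [0.4758, 0.0152, 0.0458]
orientation: [0.0, 1.0, -0.0, 0.0]
wrist_force: [-2.8, -0.4, 4.5]
gripper_width: 0.565
grip_force: 45.0
```

```bash
python3 -m creep '[[[0,0,0,0,0,0.03,4.3],[0,0,0,0,0,0.05,4.3],[0,0,0,0,0,0.05,4.3]]]'
```

```text
time: 13.45
ee_pos: [0.4759, 0.0152, 0.0458]
orientation: [0.0, 1.0, -0.0, 0.0]
wrist_force: [-3.8, 0.1, 11.9]
gripper_width: 0.566
grip_force: 45.0
```

Seated: the underside height reads 40 mm above the plate and the press force is about 15 N. Relieve, release and rise to the bush.

```bash
python3 -m creep '[[[0,0,0,0,0,-0.05,4.3],[0,0,0,0,0,-0.08,4.3],[0,0,0,0,0,-0.08,5],[0,0,0,0,0,-0.08,5.5],[0,0,0,0,0,-0.08,6],[0,0,0,0,0,-0.08,7],[0,0,0,0,0,-0.08,8],[0,0,0,0,0,-0.08,8.7],[0,0,0,0,0,-0.08,8.7],[0,0,0,0,0,-1,8.7],[0,0,0,0,0,-2.5,8.7],[0,0,0,0,0,-3.7,8.7],[0,0,0,0,0,-4,8.7],[0,0,0,0,0,-4,8.7],[0,0,0,0,0,-4,8.7]]]'
python3 - <<'E'
from m import *
go([.4757,.0152,.0795],0)
s=grab_frame("side");p=project(s,[[.475,.015,.08]])[0].astype(int);print(p)
cv2.imwrite("pics/h2.png",cv2.resize(s["img"][p[1]-40:p[1]+40,p[0]-50:p[0]+50],None,fx=6,fy=6,interpolation=cv2.INTER_CUBIC))
E
```

```text
time: 14.95
ee_pos: [0.4756, 0.0151, 0.0848]
orientation: [0.0, 1.0, -0.0, -0.0]
wrist_force: [0.4, -0.0, 0.1]
gripper_width: 0.99
grip_force: 0.0
t 14.95 pos [0.4756 0.0151 0.0848] toolx yaw -0.01 tilt [-1.e-04 -1.e-04 -1.e+00] F [ 0.4 -0.   0.1] w 0.99 g 0.0
shift cm [ 0.01 -0.01  0.53] turn z -0.01
[342 207]
```

View pics/h2.png

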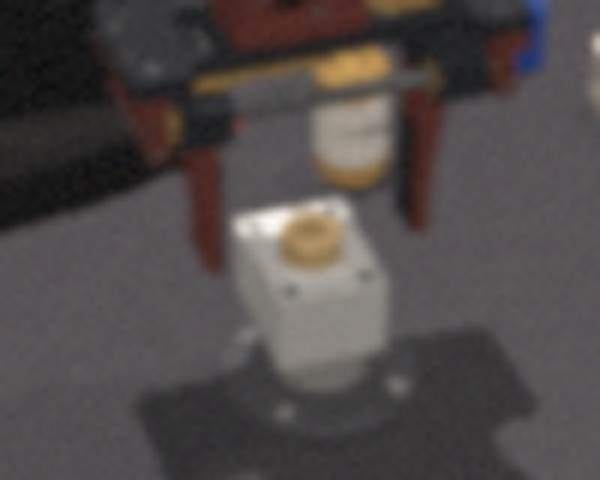

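The bush stands proud of the seated carrier at crop (313,240), and the fingers are clear on both sides. Lower to 1 mm over the carrier and close lightly.

```bash
python3 -m creep '[[[0,0,0,0,0,0.2,8.7],[0,0,0,0,0,0.4,8],[0,0,0,0,0,0.55,7],[0,0,0,0,0,0.55,6],[0,0,0,0,0,0.55,5],[0,0,0,0,0,0.55,4.2],[0,0,0,0,0,0.55,3.6],[0,0,0,0,0,0.55,3.2],[0,0,0,0,0,0.55,2.9],[0,0,0,0,0,0.55,2.6],[0,0,0,0,0,0.55,2.2],[0,0,0,0,0,0.55,2.2],[0,0,0,0,0,0.55,2.2],[0,0,0,0,0,0.55,2.2]]]' 15
```

```text
time: 16.4
ee_pos: [0.4758, 0.0152, 0.0795]
orientation: [0.0, 1.0, -0.0, 0.0]
wrist_force: [-0.4, -0.6, 0.2]
gripper_width: 0.302
grip_force: 15.0
```

```bash
python3 -m creep '[[[0,0,0,0,0,-0.2,2.2],[0,0,0,0,0,-0.5,2.2],[0,0,0,0,0,-0.8,2.2],[0,0,0,0,0,-1.2,2.2],[0,0,0,0,0,-1.6,2.2],[0,0,0,0,0,-2,2.2],[0,0,0,0,0,-2.6,2.2],[0,0,0,0,0,-3.4,2.2],[0,0,0,0,0,-4,2.2],[0,0,0,0,0,-4,2.2],[0,0,0,0,0,-4,2.2]]]' 15
python3 - <<'E'
from m import *
go([.4757,.0152,.0795],0)
s=grab_frame("side");p=project(s,[[.475,.015,.1]])[0].astype(int);print(p)
cv2.imwrite("pics/h3.png",cv2.resize(s["img"][p[1]-40:p[1]+50,p[0]-50:p[0]+50],None,fx=6,fy=6,interpolation=cv2.INTER_CUBIC))
E
```

```text
time: 17.5
ee_pos: [0.4759, 0.0152, 0.1196]
orientation: [0.0, 1.0, -0.0, 0.0]
wrist_force: [-0.0, -0.2, -0.8]
gripper_width: 0.302
grip_force: 15.0
t 17.5 pos [0.4759 0.0152 0.1196] toolx yaw -0.01 tilt [ 5.e-04 -0.e+00 -1.e+00] F [-0.  -0.2 -0.8] w 0.302 g 15.0
shift cm [-0.02 -0.    4.01] turn z -0.01
[342 201]
```

View pics/h3.png

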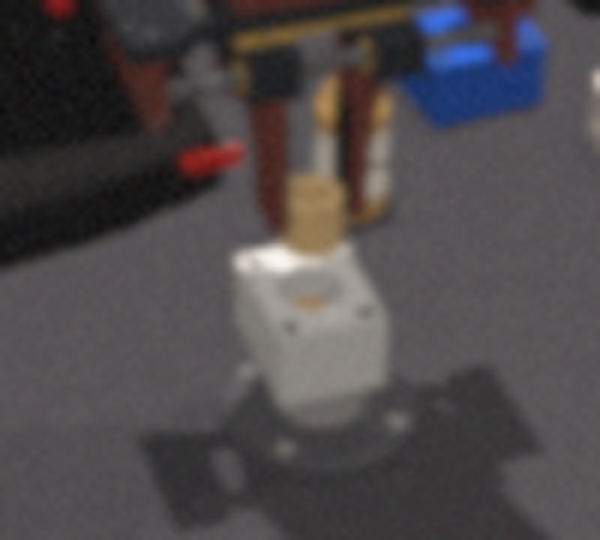

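The bush hangs upright between the fingers at crop (315,212), and the carrier is still seated with the pin visible in its recess. Move to the block.

```bash
python3 -m creep '[[[0,0,0,0,-0.5,-0.5,2.2],[0,0,0,0,-1.5,-1,2.2],[0,0,0,-0.1,-3.5,-1.5,2.2],[0,0,0,-0.2,-6,-1.5,2.2],[0,0,0,-0.3,-8.7,-1.5,2.2],[0,0,0,-0.4,-11.5,-1.5,2.2],[0,0,0,-0.5,-14.3,-1.5,2.2],[0,0,0,-0.6,-17,-1.5,2.2],[0,0,0,-0.6,-19.5,-1.5,2.2],[0,0,0,-0.6,-21.7,-1.5,2.2],[0,0,0,-0.6,-23.5,-1.5,2.2],[0,0,0,-0.6,-24.8,-1.2,2.2],[0,0,0,-0.6,-25.5,-0.6,2.2],[0,0,0,-0.6,-25.7,0.5,2.2],[0,0,0,-0.6,-25.7,2,2.2],[0,0,0,-0.6,-25.7,3.5,2.2],[0,0,0,-0.6,-25.7,4.5,2.2],[0,0,0,-0.6,-25.7,5,2.2],[0,0,0,-0.6,-25.7,5,2.2],[0,0,0,-0.6,-25.7,5,2.2]]]' 15
python3 - <<'E'
from m import *
go([.47,.272,.041],0)
s=grab_frame("side");p=project(s,[[.47,.272,.06]])[0].astype(int);print(p)
cv2.imwrite("pics/h4.png",cv2.resize(s["img"][p[1]-40:p[1]+50,p[0]-50:p[0]+50],None,fx=6,fy=6,interpolation=cv2.INTER_CUBIC))
E
```

```text
time: 19.55
ee_pos: [0.4701, 0.2722, 0.0697]
orientation: [-0.0, 1.0, -0.0, 0.0]
wrist_force: [0.2, -0.2, 0.1]
gripper_width: 0.305
grip_force: 15.0
t 19.55 pos [0.4701 0.2722 0.0697] toolx yaw -0.02 tilt [ 3.e-04  2.e-04 -1.e+00] F [ 0.2 -0.2  0.1] w 0.305 g 15.0
shift cm [-0.01  0.02  2.87] turn z -0.02
[249 233]
```

View pics/h4.png

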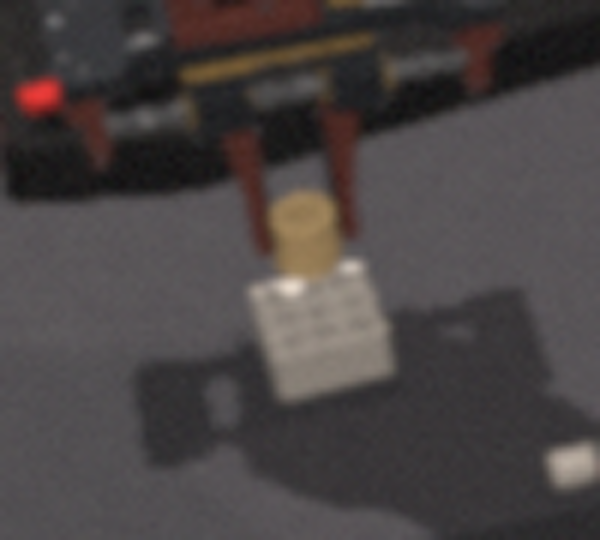

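The bush is upright about 29 mm above the block, roughly centred (bush at crop (305,235), block top at (315,310)). Lower with feel.

```bash
python3 -m creep '[[[0,0,0,0,0,0.5,2.2],[0,0,0,0,0,1.2,2.2],[0,0,0,0,0,1.8,2.2],[0,0,0,0,0,2.3,2.2],[0,0,0,0,0,2.6,2.2],[0,0,0,0,0,2.75,2.2],[0,0,0,0,0,2.75,2.2],[0,0,0,0,0,2.75,2.2]]]';  python3 -m creep '[[[0,0,0,0,0,0.05,2.2],[0,0,0,0,0,0.1,2.2],[0,0,0,0,0,0.1,2.2]]]';  python3 -m creep '[[[0,0,0,0,0,0.03,2.2],[0,0,0,0,0,0.06,2.2],[0,0,0,0,0,0.06,2.2]]]'
```

```text
time: 20.4
ee_pos: [0.4699, 0.2723, 0.042]
orientation: [-0.0, 1.0, -0.0, 0.0]
wrist_force: [0.0, -0.6, -0.6]
gripper_width: 0.303
grip_force: 15.0
time: 20.7
ee_pos: [0.4699, 0.2722, 0.041]
orientation: [-0.0, 1.0, -0.0, 0.0]
wrist_force: [-0.4, -0.2, -0.2]
gripper_width: 0.305
grip_force: 15.0
time: 21.0
ee_pos: [0.4699, 0.2722, 0.0405]
orientation: [-0.0, 1.0, -0.0, 0.0]
wrist_force: [-0.6, -0.4, 1.9]
gripper_width: 0.306
grip_force: 15.0
```

Contact is at the expected height. Release slowly and withdraw.

```bash
python3 -m creep '[[[0,0,0,0,0,0,2.7],[0,0,0,0,0,0,2.9],[0,0,0,0,0,0,3.1],[0,0,0,0,0,0,3.4],[0,0,0,0,0,0,4],[0,0,0,0,0,0,5],[0,0,0,0,0,0,6],[0,0,0,0,0,0,6],[0,0,0,0,0,-0.5,6],[0,0,0,0,0,-1.5,6],[0,0,0,0,0,-3,6],[0,0,0,0,0,-6,6],[0,0,0,0,0,-9,6],[0,0,0,0,0,-12,6],[0,0,0,0,0,-14,6],[0,0,0,0,0,-14,6],[0,0,0,0,0,-14,6]]]'
python3 - <<'E'
from m import *
go([.47,.272,.041],0)
s=grab_frame("side")
cv2.imwrite("pics/h5.png",cv2.resize(s["img"][180:280,225:385],None,fx=5,fy=5,interpolation=cv2.INTER_CUBIC))
E
```

```text
time: 22.7
ee_pos: [0.4699, 0.2721, 0.1808]
orientation: [-0.0, 1.0, -0.0, 0.001]
wrist_force: [0.3, 0.1, 0.5]
gripper_width: 0.689
grip_force: 0.0
t 22.7 pos [0.4699 0.2721 0.1808] toolx yaw -0.01 tilt [ 1.1e-03  4.0e-04 -1.0e+00] F [0.3 0.1 0.5] w 0.689 g 0.0
shift cm [-0.    0.02 13.98] turn z -0.01
```

View pics/h5.png

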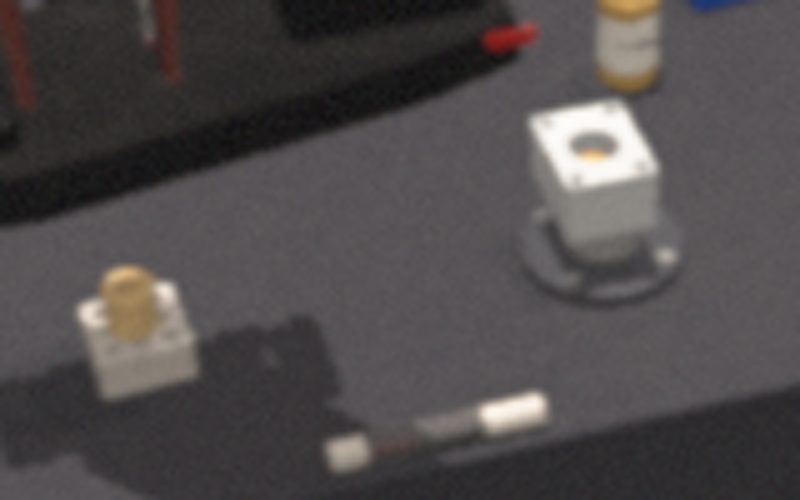

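The bush stands upright on the block at crop (130,303), and the carrier sits level on the collar at (595,175). The gripper is clear of everything, so I hand the job in.

```bash
python3 -c "from workcell import *; print(finish_job())"
```

```text
the job is handed in; nothing more can be done
None
```

The job is handed in: the carrier is seated on the collar and the bush stands upright on the steel block with holes, after 22.7 s of the 72 s; pressing force readings stayed under about 16 N and no other object was handled.

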